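Lock the shaker's hold-down nut

ROBOT

A 6-joint arm with a two-finger parallel gripper is mounted at the origin on the work surface. World frame = base frame: x ahead of the robot, y to its left, z up, the work surface at z = 0. Lengths are in mm, angles in rad, forces in N, time in s.
With the tool pointing down it reaches from about 350 to 975 mm from the base axis. Payload 7.1 kg.
Tool frame: the origin (TCP) lies at the very end of the fingers, on their centre line; the grasp point (between the pads) lies arm.grasp_offset behind it (arm.grasp_offset is the distance from the TCP to the grasp point, in mm); z points along the fingers, y is the line along which they close (so a half turn about z gives the same grasp; the last joint's range is limited). The gripper opens to 88 mm and grips with 3 to 60 N. Pads are 20 mm wide; open, the fingers measure 115 mm over their backs; the gripper's body (75 mm by 178 mm) begins 61 mm behind the grasp point.
Start: joints at [-1.302, 0.423, 1.63, -0, 1.089, -0.019], TCP at [177.42, -599.272, 222.675] pointing down, gripper open.
Joint ranges: [-3, 3], [-0.9, 2.11], [0.09, 2.58], [-1.31, 4.45], [0.11, 2.69], [-2.54, 2.54]. Speed limits (rad/s): [2.39, 2.39, 3.01, 3.14, 3.14, 3.14].

INTERFACE

Orientations are given as [roll, pitch, yaw] about the fixed x, y, z axes, in that order (R = Rz(yaw) Ry(pitch) Rx(roll)).
In Python, from station import arm gives the robot as it stands.
- The arm moves only by the tool servo_tool, never from a script. Its argument "steps" is a list that holds one entry, the list of rows, each a list of 7 numbers: the opening, from 0 (shut) to 1 (fully open), then the shift along the tool's x, y, z in m, then the turn, a rotation vector about the tool's x, y, z in rad. In form: [[[grip, dx, dy, dz, rx, ry, rz], ...]]. A call has 1 to 5 rows; each row is the pose to reach, as a shift and turn from the pose commanded when the call began, along the tool's axes at that moment; what a row does not reach only later rows make up. A row lasts 1/12 s, in which the tool goes at most 41.7 mm and 7.16 degrees, less where a joint would pass 70% of its speed; a pose out of reach is approached as far as the arm can. A call with a gripper value outside its range is refused whole. The fingers move at their own pace and stop on an object; "force" is the grip in N (left out, the last holds). Time passes only in rows, so rows that repeat a pose let the fingers close. It gives the time, the measured TCP pose, the force, the opening and the grip force at its end, in the units of the state.
- arm.observe(): the state, without advancing time (a new reading comes with each control period).
- arm.read_camera(name): name is "side" or "top"; returns (picture, depth): 400x640x3 uint8, red, green, blue; 400x640 float32, mm along the optical axis (not along the pixel's ray), 0 where there is no reading.
- arm.camera_params(name): a dict with "vfov" (degrees; the focal length in pixels is half the picture's height over the tangent of half this angle, whatever the lens; pixels are square), "cx", "cy" (the principal point, pixels), "R" (3x3) and "t" (3): a world point X has camera coordinates R X + t. Camera axes: x right, y down, z forward; pixel columns grow to the right and rows downward; lengths in mm; the calibration is good to about 2 mm. A picture is of the moment at which its call begins. camera_params takes no time and is no camera call.
- arm.sign_off(): hands the job in; it is judged then, once.
Trained networks look in the newest picture that a camera, given by its name, has taken for a name from the list of things; names that differ only in an ending like _2 or _b are one class to them, and where a whole thing is asked for, a point or a joint stands for the part that bears it (a point fixed in the world has none). Each returns a list of dicts, best first, with "confidence" (0 to 1); they miss things now and then, are a little off and sometimes report something else, mostly with a low value. They report only what shows in the picture. A call takes as long as a camera call.
- arm.spot_in(camera, thing): "at" ([x, y, z] in mm, in the coordinates of the camera as it stood for that picture, good to about 4 mm: the middle of the surface that is visible of it).
- arm.silhouettes(camera, thing): "mask" (400x640 bool, what is visible of it).
- arm.spot_point(camera, thing): "at" ([x, y, z] in mm, in the coordinates of the camera as it stood for that picture, good to about 4 mm: a listed point, or the origin of a listed thing).
The state is a dict: "t": time; "qpos": joint angles; "joint_vel": joint speeds; "joint_efforts": joint torques, N m; "ee_pos": TCP position; "ee_rot": TCP orientation; "contact_force": force on the tool from outside, world axes, zero at the start; "moment": the same for the moment, N m; "grip_width": opening from 0.0 (shut) to 1.0 (fully open); "grasp_force": force on a finger pad.
Only numpy, scipy, OpenCV 4.12 (cv2) and the standard library are available. Lean on these libraries where they do the work, as an engineer would, in place of code of your own. Each camera call takes 0.05 s, during which the arm holds its last target. There are 200 camera calls.

TASK

Before the shaker is switched on, its hold-down bar must be made safe against vibration: run the orange lock nut down its threaded stud (clockwise seen from above) until it meets the dark steel nut below it, then tighten it against that nut to about 0.35 N m, so that it stays clamped when you let go. The dark nut is already set and must not be dragged round with it. Do not lean hard on the shaker, and leave the other things on it and on the bench where they are.

Things in the scene. Friction and masses are not known exactly. Their poses are not given: they have to be found in the camera images.
- lock_nut_mid (a point): Centre, half-way up, of the orange painted steel hexagonal lock nut: 42 mm across flats (48 mm over corners), 22 mm high, 220 g. z up; the x axis passes square through two opposite flats (more flats every 60 degrees). It starts 2 to 6 mm above the dark nut, turns freely at about 0.03 N m and stays where it is let go. Pinch two flats with 50 N to put 0.35 N m on it.
- lock_nut (a joint): How far (rad) the lock nut is wound tight since it met the dark nut; 0 until then. After contact nothing gives below 0.15 N m, then it winds by 1 rad per 3 N m. Let go, it springs back a little and friction keeps at most 0.05 rad.
- lower_nut (a joint): Turn (rad, clockwise from above, 0 as set) of the dark steel hexagonal nut under the lock nut: 30 mm across flats (35 mm over corners), 16 mm high. Its height is not reported: its top lies 166 to 168 mm above the shaker's underside, so feel for it. It is dragged round when the lock nut on it is turned with more than 0.5 N m.
- stud_top (a point): Centre of the upper end of the threaded steel stud, 18 mm thick, upright in the shaker, 215 mm above its underside; its axis is the nuts' axis. Right-hand thread: turning the lock nut clockwise from above (negative about +z) lowers it 8 mm a turn (1.27 mm per radian), and a hand holding it must go down with it. The stud's end is 30 to 38 mm above the lock nut's centre.
- shaker: White orbital shaker, 300 (x) by 280 mm (y), fixed. Origin at the centre of its underside, x away from its control panel. Platform 98 mm up; on it two plates (127 by 85 mm, tops 142 mm up), centred 72 mm to +y and -y of the stud, under a steel bar 30 mm wide along y, its top 148 mm up.
- vial: Amber vial with white cap, 24 mm thick, 42 mm high, standing on the near part of the shaker's platform. Origin at the centre of its underside. Leave alone.
- spare_nut: Spare dark steel nut, 26 mm across the flats, 12 mm high, lying on the near part of the platform. Origin at the centre of its underside. Leave alone.
- buffer: Clear bottle with blue cap, 70 mm thick, 150 mm high. Origin at the centre of its underside. Leave alone.
- beaker: Glass beaker, 72 mm over the rim, 85 mm high. Origin at the centre of its underside. Leave alone.
- tip_box: Blue box of yellow pipette tips, 85 by 122 mm, 62 mm high. Origin at the centre of its underside. Leave alone.
- spanner: Steel spanner lying on the bench, 180 mm long. Leave alone; the nut is turned by the fingers.
- timer: White bench timer, 60 by 75 mm, 22 mm high. Origin at the centre of its underside. Leave alone.

How it is judged (in metres and radians):
On the way, in this order (a step that is already met when the one before it is completed fails the run):
1. the lock nut is run down its stud by 1.5 mm or more (distance of lock_nut_mid from where it was at the start of the episode above 0.0015 m), for 0.02 s.
2. the lock nut is wound tight against the dark nut by over 0.03 rad (about 0.24 N m) (value of joint lock_nut above 0.03 rad), for 0.1 s.
At the end, for the whole second after the job is handed in: The lock nut has been let go and stays wound tight against the dark nut by more than 0.02 rad (it had been tightened with about 0.24 N m or more) and is at rest; the dark nut has turned less than 0.12 rad; every bystander is within 20 mm of its start (value of joint lock_nut above 0.02 rad and velocity of joint lock_nut between -0.05 and 0.05 rad/s and value of joint lower_nut between -0.12 and 0.12 rad and distance of each of vial, spare_nut, buffer, beaker, tip_box, spanner, timer from where it was at the start of the episode below 0.02 m); the robot touches nothing.
It fails at once if the dark nut is dragged round by more than 0.12 rad (over 0.5 N m on the lock nut) (value of joint lower_nut above 0.12 rad or value of joint lower_nut below -0.12 rad).
It fails at once if the robot presses on the shaker with more than 25 N (contact force between any of the arm, the fingers and shaker above 25 N).
It fails at once if a bystander is moved by more than 20 mm (distance of any of vial, spare_nut, buffer, beaker, tip_box, spanner, timer from where it was at the start of the episode above 0.02 m).
It also fails if it takes over 64 s, if anything falls off the work surface, if the arm or the gripper's body presses on something with over 40 N, if the wrist force passes 120 N, or if a joint passes its speed limit or range.

## Working session

There is one attempt and no reset: what is moved stays moved. The work goes in short steps, Python scripts to look and compute and a tool call to move; the robot and the scene stay as the last step left them, time stands still between calls to the robot, and variables do not carry over. Pictures are saved under pics/ and viewed, at most 10 in all, crops included, and the job is handed in when it is done.

Besides the shell and the picture viewer there is one more tool, called by a JSON object that holds its "name" and its "arguments". servo_tool: Moves the arm, as the interface text tells. Its arguments: {"type":"object","properties":{"steps":{"type":"array","items":{"type":"array","items":{"type":"array","items":{"type":"number"}}}},"force":{"type":"number"}},"required":["steps"]}

```bash
mkdir -p pics; cat > h.py <<'E'
import numpy as np, cv2
from station import arm
def w(cam,p):
    c=arm.camera_params(cam); return np.array(c["R"]).T@(np.array(p)-np.array(c["t"]))
def f(cam): return 200/np.tan(np.radians(arm.camera_params(cam)["vfov"]/2))
def cloud(cam,d,m):
    c=arm.camera_params(cam); v,u=np.nonzero(m&(d>0)); z=d[v,u]
    P=np.stack([(u-c["cx"])*z/f(cam),(v-c["cy"])*z/f(cam),z],1)
    return (P-np.array(c["t"]))@np.array(c["R"])
E
python3 - <<'E'
from h import *
print(arm.grasp_offset, arm.observe())
for cam in("side","top"):
    p,d=arm.read_camera(cam); cv2.imwrite(f"pics/{cam}1.png",p[:,:,::-1]); np.savez(f"{cam}1.npz",p=p,d=d)
    print(cam,w(cam,[0,0,0]))
    for n in("lock_nut_mid","stud_top","shaker","vial","spare_nut","buffer"):
        print(n,[(np.round(w(cam,r["at"]),1),round(r["confidence"],2)) for r in arm.spot_point(cam,n)[:2]])
    r=arm.silhouettes(cam,"lock_nut_mid")
    if r:
        P=cloud(cam,d,r[0]["mask"]); print("mask",len(P),np.percentile(P,[2,50,98],axis=0).round(1)); np.save(f"m_{cam}.npy",r[0]["mask"])
E
```

```text
18.700000000000003 {'t': 0.0, 'qpos': array([-1.30198039e+00,  4.23808513e-01,  1.63069483e+00, -1.43359175e-05,
        1.08859026e+00, -1.89911732e-02]), 'joint_vel': array([-1.01546353e-03, -5.24913297e-04,  4.32628517e-05,  9.25630638e-04,
        6.27982225e-04, -7.58874713e-04]), 'joint_efforts': array([ 9.14047741e-04, -5.44631052e+01, -2.73666644e+01,  6.45291992e-02,
        2.28937541e-02, -1.06109424e-04]), 'ee_pos': array([ 177.2846959 , -598.74838474,  221.91998112]), 'ee_rot': array([-3.14009173e+00, -1.58141178e-05,  2.87813757e-01]), 'contact_force': array([-0.58926737, -0.26047144, -0.07954747]), 'moment': array([ 0.04154433, -0.01077629, -0.04209982]), 'grasp_force': 0.0, 'grip_width': 0.993971267959724}
side [ 309.57807442 1189.14030381  984.53365285]
lock_nut_mid [(array([547.3,  70.7, 180.1]), 0.62)]
stud_top [(array([549.5,  71.7, 209.7]), 0.82)]
shaker [(array([551. ,  72.7,  -2.9]), 0.7)]
vial [(array([447.4, 103.1,  95.1]), 0.58), (array([457. , 429.8,  -1.9]), 0.34)]
spare_nut [(array([458.9,  15.4,  95.4]), 0.53)]
buffer [(array([455.2, 430.1,   0. ]), 0.79)]
top [ 311.66844106  -21.37343809 1676.63237574]
lock_nut_mid [(array([555. ,  67.5, 177.9]), 0.69)]
stud_top [(array([556.6,  71.2, 217. ]), 0.57)]
shaker [(array([556.3,  66.5,   1.9]), 0.59), (array([ 501.8, -492.9,   -1.8]), 0.45)]
vial [(array([448.4, 100.3, 100.6]), 0.47)]
spare_nut [(array([467.1,  12.1, 106.8]), 0.44)]
buffer [(array([459.1, 427.1,   0.7]), 0.59)]
mask 134 [[532.5  46.7 104.7]
 [547.6  64.6 189.7]
 [571.4  87.4 197. ]]
```

```bash
python3 - <<'E'
from h import *
for cam in("side","top"):
    p=cv2.imread(f"pics/{cam}1.png"); c=arm.camera_params(cam)
    q=np.array(c["R"])@np.array([553,70,185])+np.array(c["t"]); u=int(q[0]/q[2]*f(cam)+c["cx"]); v=int(q[1]/q[2]*f(cam)+c["cy"]); print(cam,u,v,f(cam)/q[2])
    cr=p[max(v-25,0):v+25,u-33:u+33]; cv2.imwrite(f"pics/{cam}c.png",cv2.resize(cr,None,fx=12,fy=12,interpolation=cv2.INTER_CUBIC))
E
```

```text
side 299 202 0.32114607056198957
top 300 181 0.3065318969518462
```

View pics/side1.png

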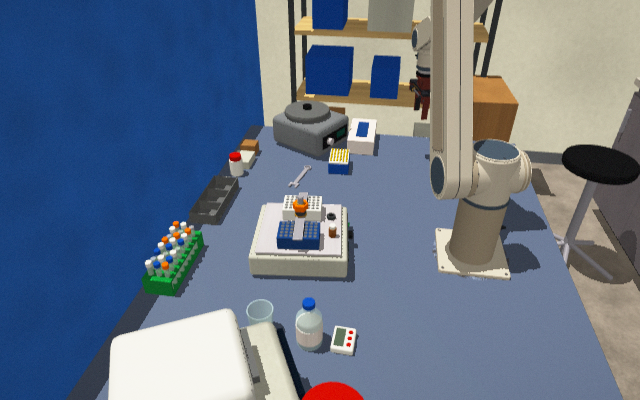

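View pics/top1.png

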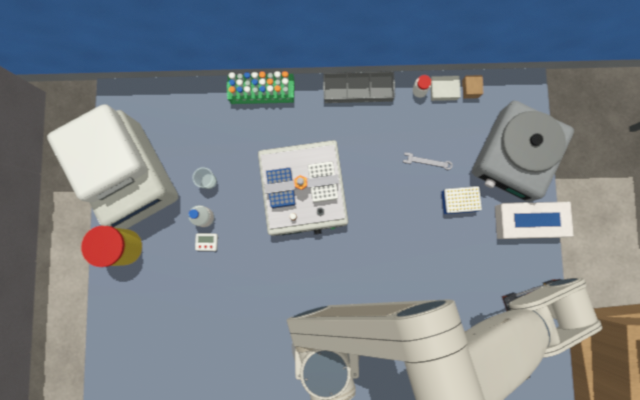

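The side view shows the shaker at about (300,240) with the orange nut at (300,204), between the blue and white racks. In the top view the nut is at (300,183), with the vial (293,217) and spare nut (320,211) on the near side.

View pics/topc.png

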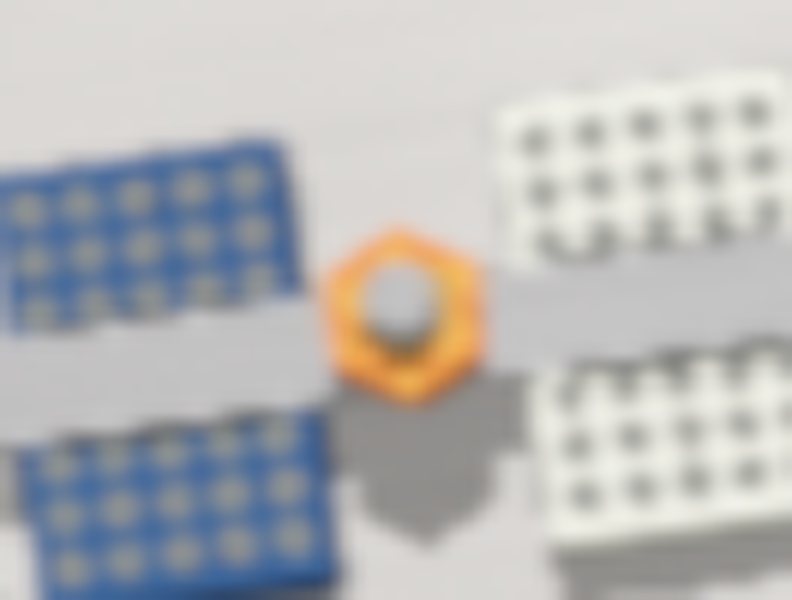

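```bash
python3 - <<'E'
from h import *
# orange pixels, both cameras; shaker yaw from depth cloud at platform height
for cam in("side","top"):
    z=np.load(f"{cam}1.npz"); p,d=z["p"].astype(int),z["d"]
    m=(p[...,0]>150)&(p[...,0]-p[...,2]>70)&(p[...,1]<190)&(p[...,0]-p[...,1]>40)
    P=cloud(cam,d,np.ones_like(m)&(d>0)); v,u=np.nonzero(d>0); om=m[v,u]
    near=(abs(P[:,0]-553)<50)&(abs(P[:,1]-70)<50)&(P[:,2]>140)
    Q=P[near&om]; print(cam,len(Q),Q.mean(0).round(1) if len(Q) else 0); print(np.percentile(Q,[0,5,50,95,100],axis=0).round(1))
    S=P[(abs(P[:,0]-553)<200)&(abs(P[:,1]-70)<200)&(P[:,2]>70)]
    r=cv2.minAreaRect(S[:,:2].astype(np.float32)); print("shaker",r)
    if cam=="side":
        st=P[near&(P[:,2]>200)]; print("stud",st.round(1)[:20])
    Sb=p[170:193,290:312] if cam=="top" else p[190:216,288:312]
E
```

```text
side 137 [549.3  81.2 181.6]
[[527.9  39.9 141.1]
 [530.4  57.5 169.4]
 [546.9  83.6 184.7]
 [570.8  93.2 190.9]
 [580.8  94.5 198.9]]
shaker ((549.6201171875, 73.79631805419922), (301.6490478515625, 288.5126647949219), 6.936108589172363)
stud [[552.1  60.  212. ]
 [557.6  64.2 210.5]
 [553.1  70.2 214.9]
 [550.   70.  215.1]
 [548.   64.6 211.8]
 [544.8  65.2 212.5]
 [557.9  77.7 215.7]
 [555.6  73.5 213.1]
 [553.3  70.  211. ]
 [549.2  74.3 214.4]
 [546.8  71.  212.4]
 [544.4  67.3 210.2]
 [555.7  73.6 209.5]
 [552.3  74.9 210.7]
 [548.8  76.3 212.1]
 [545.2  78.5 213.9]
 [543.2  73.5 210.8]
 [558.7  74.9 206.3]
 [553.9  82.4 211.9]
 [551.8  77.4 208.8]]
top 103 [550.4  70.5 188.2]
[[529.   50.9 144.2]
 [533.   51.4 175.9]
 [548.4  70.7 189.9]
 [570.4  89.8 196.1]
 [574.9  93.9 203.2]]
shaker ((552.101318359375, 68.89350891113281), (303.7046813964844, 280.8460388183594), 6.817589282989502)
```

View pics/sidec.png

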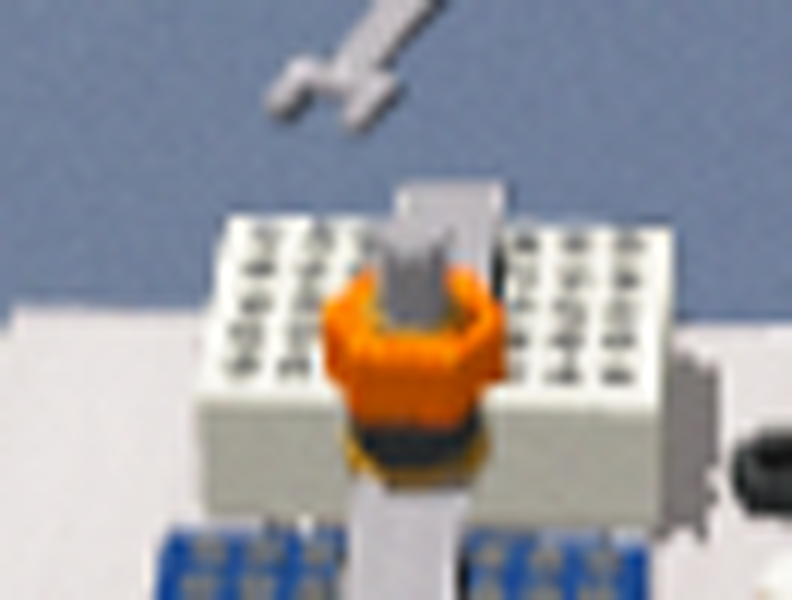

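The top crop shows the hexagon centred at about (406,316) with corners at (402,228), (483,262), (485,350) and (412,405), so the corners lie near +6° from world x. The side crop shows a small gap between the orange and dark nuts, with the stud top near (412,245).

```bash
python3 - <<'E'
from h import *
from scipy.optimize import minimize
def ray(cam,u,v):
    c=arm.camera_params(cam);R=np.array(c["R"]);C=-R.T@np.array(c["t"])
    return C,R.T@np.array([(u-c["cx"])/f(cam),(v-c["cy"])/f(cam),1])
def atz(cam,u,v,z): C,d=ray(cam,u,v); return (C+d*(z-C[2])/d[2]).round(1)
print("stud top",atz("top",267+401/12-.5,156+297/12-.5,215),"nut top",atz("top",267+406/12-.5,156+316/12-.5,191))
print("side stud",atz("side",266+412/12-.5,177+250/12-.5,215), "nut top",atz("side",266+414/12-.5,177+320/12-.5,191))
# hexagon fit on top view by saturation
p=cv2.imread("pics/top1.png")[156:206,267:333]; h=cv2.cvtColor(p,cv2.COLOR_BGR2HSV)
s=((h[...,1]>90)&(h[...,0]<28)).astype(np.uint8); v,u=np.nonzero(s)
hull=cv2.convexHull(np.stack([u,v],1).astype(np.int32)); m=np.zeros_like(s); cv2.fillPoly(m,[hull],1)
W=np.array([atz("top",267+b,156+a,191)[:2] for a,b in zip(*np.nonzero(m))]); print("centroid",W.mean(0),len(W)*(1/.3065)**2, "hex area",1528)
G=np.array([[atz("top",267+b,156+a,191)[:2] for b in range(66)] for a in range(50)]); wt=h[...,1].astype(float)/255*((h[...,0]<28))
best=[]
for th in range(-30,30,2):
  for cx in np.arange(545,562,1.):
    for cy in np.arange(62,78,1.):
      D=G-[cx,cy]; k=np.radians(th+30+60*np.arange(3)); r=np.abs(D@np.array([np.cos(k),np.sin(k)])).max(-1)
      best.append(((((1/(1+np.exp((r-21)/.8)))-m)**2).sum(),th,cx,cy))
best.sort(); print(best[:4])
E
```

```text
stud top [553.3  69.6 215. ] nut top [552.   69.8 191. ]
side stud [548.1  82.4 215. ] nut top [548.7  79.2 191. ]
centroid [550.8483871   70.03419355] 1649.9498362025608 hex area 1528Traceback (most recent call last):
  File "<stdin>", line 14, in <module>
  File "<stdin>", line 6, in atz
  File "<stdin>", line 5, in ray
  File "h.py", line 5, in f
    def f(cam): return 200/np.tan(np.radians(arm.camera_params(cam)["vfov"]/2))
                                             ~~~~~~~~~~~~~~~~~^^^^^
ValueError: time passes only in moves, steps and waits
```

{"name": "servo_tool", "arguments": {"steps": [[[1,0.03,-0.029,-0.01,0,0,-0.12],[1,0.058,-0.056,-0.02,0,0,-0.24],[1,0.086,-0.084,-0.03,0,0,-0.36],[1,0.114,-0.112,-0.04,0,0,-0.48],[1,0.142,-0.14,-0.04,0,0,-0.6]]], "force": 50}}

```text
t: 1.22
ee_pos: [274.9, -424.1, 264.5]
ee_rot: [3.138, 0.001, 0.893]
contact_force: [1.0, -0.0, 0.4]
grip_width: 0.999
grasp_force: 0.0
```

{"name": "servo_tool", "arguments": {"steps": [[[1,0.039,-0.007,0,0,0,-0.12],[1,0.078,-0.014,0,0,0,-0.24],[1,0.117,-0.02,0,0,0,-0.36],[1,0.156,-0.027,0,0,0,-0.48],[1,0.195,-0.034,0,0,0,-0.6]]]}}

```text
t: 1.63
ee_pos: [371.1, -250.3, 263.0]
ee_rot: [3.141, 0.0, 1.493]
contact_force: [1.1, -1.5, -0.8]
grip_width: 1.002
grasp_force: 0.0
```

{"name": "servo_tool", "arguments": {"steps": [[[1,0.036,0.017,0,0,0,-0.12],[1,0.072,0.034,0,0,0,-0.24],[1,0.108,0.05,0,0,0,-0.36],[1,0.144,0.067,0,0,0,-0.48],[1,0.18,0.083,0,0,0,-0.6]]]}}

```text
t: 2.05
ee_pos: [469.0, -77.6, 263.1]
ee_rot: [3.141, 0.001, 2.094]
contact_force: [-0.4, -0.0, -0.2]
grip_width: 0.998
grasp_force: 0.0
```

{"name": "servo_tool", "arguments": {"steps": [[[1,0.019,0.031,0,0,0,-0.12],[1,0.038,0.062,0,0,0,-0.24],[1,0.057,0.093,0,0,0,-0.36],[1,0.076,0.124,0,0,0,-0.48],[1,0.087,0.145,0,0,0,-0.6]]]}}

```text
t: 2.47
ee_pos: [552.4, 70.8, 262.9]
ee_rot: [3.141, 0.001, 2.695]
contact_force: [-0.6, -0.5, 0.7]
grip_width: 0.995
grasp_force: 0.0
```

{"name": "servo_tool", "arguments": {"steps": [[[1,0,0,0,0,0,-0.12],[1,0,0,0,0,0,-0.24],[1,0,0,0,0,0,-0.36],[1,0,0,0,0,0,-0.48],[1,0,0,0,0,0,-0.565]]]}}

```text
t: 2.88
ee_pos: [551.2, 67.9, 262.7]
ee_rot: [-3.142, 0.0, -3.024]
contact_force: [0.3, -0.0, -0.4]
grip_width: 0.998
grasp_force: 0.0
```

```bash
python3 - <<'E'
from h import *
p,d=arm.read_camera("side"); cv2.imwrite("pics/s2.png",cv2.resize(p[150:250,220:380,::-1],None,fx=5,fy=5,interpolation=cv2.INTER_CUBIC))
for n in("lock_nut_mid","stud_top"):
    print(n,[(np.round(w("side",r["at"]),1),round(r["confidence"],2)) for r in arm.spot_point("side",n)[:1]])
print(arm.observe())
E
```

```text
lock_nut_mid [(array([546.2,  70.2, 178. ]), 0.6)]
stud_top [(array([549.2,  67.5, 209.6]), 0.94)]
{'t': 3.0333, 'qpos': array([ 1.00976981e-01,  2.75439444e-01,  1.74832635e+00,  2.99227827e-05,
        1.11769470e+00, -1.57870618e+00]), 'joint_vel': array([-0.00034434,  0.00106473,  0.00060701, -0.00062027, -0.00014075,
        0.02836264]), 'joint_efforts': array([ 3.86456202e-02, -4.58203661e+01, -2.79349458e+01, -1.97193894e-02,
        7.18990224e-02, -4.59204800e-01]), 'ee_pos': array([551.23993066,  67.82180409, 262.73573618]), 'ee_rot': array([ 3.14156679e+00,  1.32369523e-04, -3.03271892e+00]), 'contact_force': array([-0.57161929,  1.14791187,  0.29489835]), 'moment': array([ 0.02667245, -0.15608973, -0.01337353]), 'grasp_force': 0.0, 'grip_width': 1.0025995842954516}
```

View pics/s2.png

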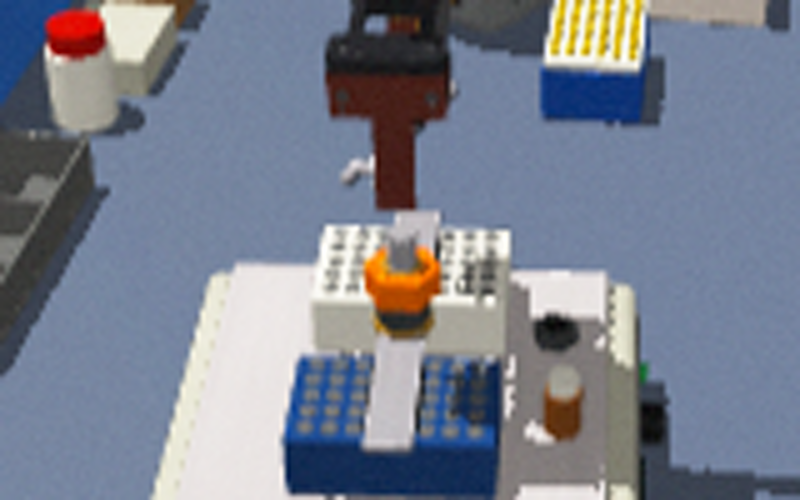

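The gripper is above the nut. The near fingertip is centred at crop (394,209), and the stud top is at (403,240). I'll check both against the projection.

```bash
python3 - <<'E'
from h import *
c=arm.camera_params("side"); F=f("side")
def pr(X):
    q=np.array(c["R"])@np.array(X,float)+np.array(c["t"]); return ((np.array([q[0]/q[2]*F+c["cx"]-220,q[1]/q[2]*F+c["cy"]-150])+.5)*5).round(0)
t=np.radians(96.2)
for s in(44,57): print("tip",s,pr([551.2+s*np.cos(t),67.8+s*np.sin(t),262.7]))
for X in([551.5,70,215],[547,70,215],[555,70,215],[551.5,70,191],[551.5,91,180]): print(X,pr(X))
E
```

```text
tip 44 [393. 200.]
tip 57 [391. 212.]
[551.5, 70, 215] [400. 227.]
[547, 70, 215] [407. 228.]
[555, 70, 215] [395. 227.]
[551.5, 70, 191] [401. 260.]
[551.5, 91, 180] [395. 293.]
```

{"name": "servo_tool", "arguments": {"steps": [[[1,0,0.002,0.02,0,0,0],[1,0,0.002,0.045,0,0,0],[1,0,0.002,0.07,0,0,0],[1,0,0.002,0.09,0,0,0],[1,0,0.002,0.1,0,0,0]]]}}

```text
t: 3.45
ee_pos: [549.6, 69.6, 160.3]
ee_rot: [3.142, -0.003, -3.033]
contact_force: [-0.0, 0.3, 0.9]
grip_width: 1.001
grasp_force: 0.0
```

{"name": "servo_tool", "arguments": {"steps": [[[0.65,0,0,0,0,0,0],[0.6,0,0,0,0,0,0],[0.55,0,0,0,0,0,0],[0.52,0,0,0,0,0,0],[0.5,0,0,0,0,0,0]]], "force": 5}}

```text
t: 3.87
ee_pos: [551.8, 69.9, 163.9]
ee_rot: [-3.142, 0.002, -3.031]
contact_force: [0.7, -0.7, 0.1]
grip_width: 0.658
grasp_force: 0.0
```

{"name": "servo_tool", "arguments": {"steps": [[[0.45,0,0,0,0,0,0],[0.4,0,0,0,0,0,0],[0.4,0,0,0,0,0,0],[0.4,0,0,0,0,0,0],[0.4,0,0,0,0,0,0]]]}}

```text
t: 4.28
ee_pos: [551.0, 70.2, 163.1]
ee_rot: [3.141, 0.0, -3.031]
contact_force: [-2.4, 3.5, 5.1]
grip_width: 0.478
grasp_force: 5.0
```

```bash
python3 -c "
from h import *
print(arm.observe())"
```

```text
{'t': 4.2833, 'qpos': array([ 1.04949742e-01,  4.00315651e-01,  1.82973112e+00,  8.25180080e-04,
        9.11211478e-01, -1.57742617e+00]), 'joint_vel': array([ 5.94188893e-05,  9.00005760e-04, -8.88335914e-04, -6.14421569e-04,
       -2.08879719e-03, -1.59194544e-03]), 'joint_efforts': array([-2.25270443e+00, -4.65843701e+01, -2.27701753e+01, -9.71155018e-01,
       -4.00478980e-01, -2.77700397e-02]), 'ee_pos': array([551.0445907 ,  70.21412898, 163.06314136]), 'ee_rot': array([ 3.14094262e+00,  3.38555647e-04, -3.03051873e+00]), 'contact_force': array([-2.3813454 ,  3.54525805,  5.06990397]), 'moment': array([ 0.67045246,  0.18054742, -0.02939187]), 'grasp_force': 4.992305209161714, 'grip_width': 0.4783424067666898}
```

{"name": "servo_tool", "arguments": {"steps": [[[0.4,0,0.001,0,0,0,0],[0.4,0,0.001,0,0,0,0],[0.4,0,0.001,0,0,0,0]]], "force": 20}}

```text
t: 4.53
ee_pos: [551.0, 70.4, 163.1]
ee_rot: [-3.141, 0.0, -3.03]
contact_force: [-1.8, -0.0, 5.8]
grip_width: 0.479
grasp_force: 19.9
```

```bash
python3 -c "
from h import *
print({k:v for k,v in arm.observe().items() if 'j' not in k})"
```

```text
{'t': 4.5333, 'qpos': array([ 1.06055298e-01,  4.00367746e-01,  1.82965107e+00, -1.04745390e-03,
        9.11294201e-01, -1.57553553e+00]), 'ee_pos': array([551.0351261 ,  70.36975873, 163.06113157]), 'ee_rot': array([-3.14076336e+00,  2.75442230e-04, -3.03015636e+00]), 'contact_force': array([-1.80006662, -0.02967344,  5.81301057]), 'moment': array([0.02758836, 0.15996017, 0.00097816]), 'grasp_force': 19.932051873765886, 'grip_width': 0.4787849524817961}
```

{"name": "servo_tool", "arguments": {"steps": [[[0.4,0,0,0,0,0,0],[0.4,0,0,0.00015,0,0,0.12],[0.4,0,0,0.0003,0,0,0.24],[0.4,0,0,0.00045,0,0,0.36],[0.4,0,0,0.0006,0,0,0.48]]], "force": 50}}

```text
t: 4.95
ee_pos: [551.2, 71.1, 162.5]
ee_rot: [3.141, 0.0, 2.767]
contact_force: [-1.4, 4.1, 4.6]
grip_width: 0.478
grasp_force: 49.9
```

{"name": "servo_tool", "arguments": {"steps": [[[0.4,0,0,0.00015,0,0,0.12],[0.4,0,0,0.0003,0,0,0.24],[0.4,0,0,0.00045,0,0,0.36],[0.4,0,0,0.0006,0,0,0.48],[0.4,0,0,0.0006,0,0,0.48]]]}}

```text
t: 5.37
ee_pos: [551.7, 71.8, 161.9]
ee_rot: [3.139, 0.0, 2.286]
contact_force: [-0.0, 6.6, 3.2]
grip_width: 0.475
grasp_force: 49.9
```

```bash
cat > o.py <<'E'
from h import *
o=arm.observe()
for k in("t","ee_pos","ee_rot","contact_force","moment","grasp_force"): print(k,np.round(o[k],3))
print("q6",o["qpos"][5].round(3),"eff6",o["joint_efforts"][5].round(3))
E
python3 o.py
```

```text
t 5.367
ee_pos [551.687  71.773 161.906]
ee_rot [3.139 0.    2.286]
contact_force [-0.027  6.636  3.155]
moment [ 1.098e+00 -1.660e-01 -1.000e-03]
grasp_force 49.881
q6 -0.609 eff6 1.573
```

{"name": "servo_tool", "arguments": {"steps": [[[0.56,0,0,0,0,0,0],[0.56,0,0,0,0,0,0],[0.56,0,0,0,0,0,0],[0.56,0,0,0,0,0,0]]]}}

```text
t: 5.7
ee_pos: [550.7, 70.4, 161.2]
ee_rot: [-3.141, 0.0, 2.293]
contact_force: [0.1, -0.1, -0.6]
grip_width: 0.556
grasp_force: 0.0
```

```bash
python3 o.py
```

```text
t 5.7
ee_pos [550.678  70.419 161.199]
ee_rot [-3.141  0.     2.293]
contact_force [ 0.124 -0.067 -0.577]
moment [-0.051 -0.11  -0.012]
grasp_force 0.0
q6 -0.616 eff6 -0.002
```

{"name": "servo_tool", "arguments": {"steps": [[[0.56,-0.0012,0.0014,0,0,0,0],[0.4,-0.0012,0.0014,0,0,0,0],[0.4,-0.0012,0.0014,0,0,0,0],[0.4,-0.0012,0.0014,0,0,0,0],[0.4,-0.0012,0.0014,0,0,0,0]]], "force": 20}}

```text
t: 6.12
ee_pos: [552.8, 70.6, 161.5]
ee_rot: [-3.142, 0.0, 2.293]
contact_force: [0.2, -1.7, -0.8]
grip_width: 0.48
grasp_force: 19.8
```

```bash
python3 o.py
```

```text
t 6.117
ee_pos [552.837  70.586 161.468]
ee_rot [-3.142  0.     2.293]
contact_force [ 0.172 -1.671 -0.79 ]
moment [-0.281 -0.189 -0.053]
grasp_force 19.823
q6 -0.616 eff6 -0.017
```

{"name": "servo_tool", "arguments": {"steps": [[[0.4,0,0,0,0,0,0],[0.4,0,0,0.00015,0,0,0.12],[0.4,0,0,0.0003,0,0,0.24],[0.4,0,0,0.00045,0,0,0.36],[0.4,0,0,0.00045,0,0,0.36]]], "force": 50}}

```text
t: 6.53
ee_pos: [552.8, 70.6, 161.0]
ee_rot: [3.141, 0.0, 1.929]
contact_force: [1.8, -1.8, -0.9]
grip_width: 0.479
grasp_force: 49.7
```

```bash
python3 o.py
```

```text
t 6.533
ee_pos [552.842  70.604 160.977]
ee_rot [3.141 0.    1.929]
contact_force [ 1.784 -1.824 -0.864]
moment [-0.391 -0.269  0.   ]
grasp_force 49.676
q6 -0.252 eff6 1.677
```

{"name": "servo_tool", "arguments": {"steps": [[[0.4,0,0,0,0,0,0],[0.4,0,0,0.00015,0,0,0.1],[0.4,0,0,0.00025,0,0,0.2],[0.4,0,0,0.00038,0,0,0.3],[0.4,0,0,0.00038,0,0,0.3]]], "force": 8}}

```text
t: 6.95
ee_pos: [552.8, 70.7, 160.6]
ee_rot: [3.141, 0.0, 1.633]
contact_force: [1.1, -2.2, -1.6]
grip_width: 0.478
grasp_force: 7.9
```

```bash
python3 o.py
```

```text
t 6.95
ee_pos [552.805  70.67  160.601]
ee_rot [3.141 0.    1.633]
contact_force [ 1.089 -2.158 -1.569]
moment [-0.432 -0.321 -0.   ]
grasp_force 7.942
q6 0.044 eff6 1.377
```

{"name": "servo_tool", "arguments": {"steps": [[[0.4,0,0,0.00013,0,0,0.1],[0.4,0,0,0.00025,0,0,0.2],[0.4,0,0,0.00038,0,0,0.3],[0.4,0,0,0.0005,0,0,0.4],[0.4,0,0,0.0005,0,0,0.4]]]}}

```text
t: 7.37
ee_pos: [553.0, 71.1, 160.4]
ee_rot: [3.141, -0.0, 1.235]
contact_force: [1.6, 0.1, 1.4]
grip_width: 0.484
grasp_force: 8.1
```

```bash
python3 o.py
```

```text
t 7.367
ee_pos [553.002  71.064 160.371]
ee_rot [ 3.141 -0.     1.235]
contact_force [1.638 0.088 1.435]
moment [-0.068 -0.204  0.22 ]
grasp_force 8.105
q6 0.442 eff6 1.679
```

{"name": "servo_tool", "arguments": {"steps": [[[0.4,0,0,0,0,0,0],[0.4,0,0,0,0,0,0],[0.4,0,0,0,0,0,0]]], "force": 50}}

```text
t: 7.62
ee_pos: [553.0, 71.0, 160.3]
ee_rot: [3.141, -0.0, 1.237]
contact_force: [1.0, 1.4, 0.7]
grip_width: 0.48
grasp_force: 49.6
```

```bash
python3 o.py
```

```text
t 7.617
ee_pos [553.024  71.015 160.34 ]
ee_rot [ 3.141 -0.     1.237]
contact_force [1.01  1.378 0.712]
moment [ 0.092 -0.331  0.393]
grasp_force 49.58
q6 0.44 eff6 0.318
```

{"name": "servo_tool", "arguments": {"steps": [[[0.4,0,0,0,0,0,0],[0.4,0,0,0,0,0,0],[0.4,0,0,0,0,0,0]]]}}

```text
t: 7.87
ee_pos: [553.0, 71.0, 160.3]
ee_rot: [3.141, -0.0, 1.234]
contact_force: [0.8, 1.6, 1.5]
grip_width: 0.479
grasp_force: 49.6
```

```bash
python3 o.py
```

```text
t 7.867
ee_pos [552.985  70.997 160.33 ]
ee_rot [ 3.141 -0.     1.234]
contact_force [0.762 1.558 1.511]
moment [ 0.243 -0.343  0.434]
grasp_force 49.63
q6 0.443 eff6 0.405
```

Torque has settled at about 0.4 N m, below the 0.5 N m drag limit, so I'll release and retreat upward.

{"name": "servo_tool", "arguments": {"steps": [[[0.9,0,0,0,0,0,0],[0.9,0,0,0,0,0,0],[0.9,0,0,0,0,0,0],[0.9,0,0,0,0,0,0],[0.9,0,0,0,0,0,0]]]}}

```text
t: 8.28
ee_pos: [552.4, 70.7, 159.9]
ee_rot: [-3.141, 0.0, 1.233]
contact_force: [-0.6, 0.7, 0.2]
grip_width: 0.815
grasp_force: 0.0
```

{"name": "servo_tool", "arguments": {"steps": [[[0.9,0,0,-0.02,0,0,0],[0.9,0,0,-0.045,0,0,0],[0.9,0,0,-0.08,0,0,0],[0.9,0,0,-0.115,0,0,0],[0.9,0,0,-0.14,0,0,0]]]}}

```text
t: 8.7
ee_pos: [553.2, 70.8, 303.0]
ee_rot: [3.14, -0.001, 1.233]
contact_force: [0.4, 0.8, 0.5]
grip_width: 0.903
grasp_force: 0.0
```

{"name": "servo_tool", "arguments": {"steps": [[[0.9,0,0,0,0,0,0],[0.9,0,0,0,0,0,0],[0.9,0,0,0,0,0,0]]]}}

```text
t: 8.95
ee_pos: [552.0, 70.7, 299.2]
ee_rot: [-3.14, 0.001, 1.233]
contact_force: [0.1, -0.3, -0.8]
grip_width: 0.903
grasp_force: 0.0
```

```bash
python3 - <<'E'
from h import *
p,d=arm.read_camera("side"); cv2.imwrite("pics/s3.png",cv2.resize(p[170:240,240:360,::-1],None,fx=6,fy=6,interpolation=cv2.INTER_CUBIC))
E
python3 o.py
```

```text
t 9.0
ee_pos [551.75   70.664 298.59 ]
ee_rot [-3.139e+00  1.000e-03  1.233e+00]
contact_force [ 0.476 -0.397 -0.022]
moment [-0.056 -0.068  0.05 ]
grasp_force 0.0
q6 0.444 eff6 0.001
```

View pics/s3.png

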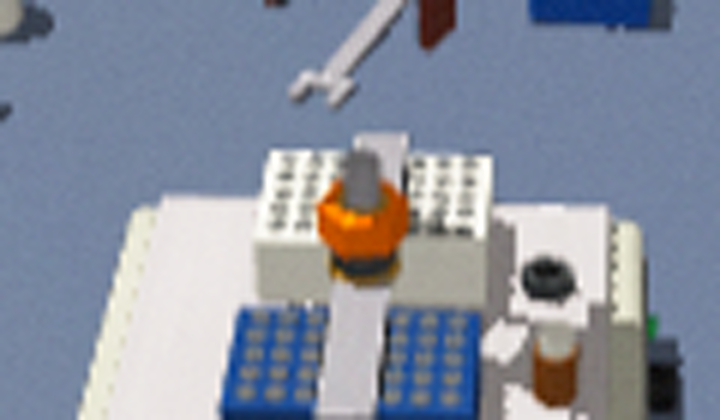

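The orange nut at (362,225) now sits down on the dark nut at (365,265). The vial and spare nut are undisturbed and the gripper is clear.

```bash
python3 -c "
from station import arm
print(arm.sign_off())"
```

```text
the job is handed in; nothing more can be done
None
```

I ran the lock nut down onto the dark nut, tightened it to about 0.35–0.4 N m by the wrist reading, released it, moved the arm clear and handed the job in; sign-off returned no verdict.

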